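# Load and close the gluing jig at the turning bench

### The arm

A 6-joint arm with a two-finger parallel gripper is mounted at the origin on the work surface. World frame = base frame: x ahead of the robot, y to its left, z up, the work surface at z = 0. Lengths are in m, angles in rad, forces in N, time in s.
With the tool pointing down it reaches from about 0.25 to 0.775 m from the base axis. Payload 4 kg.
Tool frame: the origin (TCP) lies on the centre line of the jaws, within the pads' length; the fingertips stand 14 mm ahead of it and the grasp point (between the pads) lies 5 mm behind it (robot.tcp_to_tips is the distance from the TCP to the fingertips, in m); z points along the fingers, y is the line along which they close (so a half turn about z gives the same grasp; the last joint's range is limited). The gripper opens to 94 mm and grips with 3 to 60 N. Pads are 16 mm wide; open, the fingers measure 119 mm over their backs; the gripper's body (75 mm by 177 mm) begins 78 mm behind the grasp point.
Start: joints at [1.222, 0.087, 1.371, -0, 1.684, -0.103], TCP at [0.134, 0.533, 0.19] pointing down, gripper open.
Joint ranges: [-3.1, 3.1], [-0.76, 2.03], [0.27, 2.55], [-1.08, 4.22], [0.17, 2.65], [-2.57, 2.57]. Speed limits (rad/s): [2.79, 2.79, 3.14, 3.14, 3.14, 3.14].

### API

Orientations are given as [roll, pitch, yaw] about the fixed x, y, z axes, in that order (R = Rz(yaw) Ry(pitch) Rx(roll)).
In Python, from bench import robot gives the robot as it stands.
- The arm moves only by the tool carry_out, never from a script. Its argument "increments" is a list of rows, each a list of 3 entries, a list of its own where there are three numbers: the closure in counts, from 0 (fully open) to 255 (shut), then the shift along the tool's x, y, z in mm, then the turn about the tool's z in degrees. In form: [[fingers, [dx, dy, dz], twist], ...]. A call has 1 to 8 rows; each row shifts and turns the commanded pose from where the row before left it, along the tool's axes as they then stand; what a row does not reach is not made up. A row lasts 1/10 s, in which the tool goes at most 50 mm and 8.59 degrees, less where a joint would pass 70% of its speed; a pose out of reach is approached as far as the arm can. A call with a gripper value outside its range is refused whole. The fingers move at their own pace and stop on an object; the grip force is fixed at half the most. Time passes only in rows, so rows that do not move let the fingers close. It gives the time, the measured TCP pose, the force, the opening and the grip force at its end, in the units of the state.
- robot.get_obs(): the state, without advancing time (a new reading comes with each control period).
- robot.snapshot(name): name is "scene" or "top" or "wrist"; returns the picture (400x640x3 uint8, blue, green, red); there is no depth.
- robot.get_calibration(name): a dict with "vfov" (degrees; the focal length in pixels is half the picture's height over the tangent of half this angle, whatever the lens; pixels are square), "cx", "cy" (the principal point, pixels), "T" (4x4, takes a point from camera to world coordinates). Camera axes: x right, y down, z forward; pixel columns grow to the right and rows downward; lengths in m; the calibration is good to about 2 mm. A picture is of the moment at which its call begins: read the wrist's pose just before it. get_calibration takes no time and is no camera call; for the wrist camera it gives the pose at the moment of the call.
- robot.close_job(): hands the job in; it is judged then, once.
The state is a dict: "time": time; "joint_positions": joint angles; "qvel": joint speeds; "joint_torque": joint torques, N m; "tool_pos": TCP position; "ee_rot": TCP orientation; "wrist_force": force on the tool from outside, world axes, zero at the start; "wrist_torque": the same for the moment, N m; "width": finger opening in m; "finger_force": force on a finger pad.
Only numpy, scipy, OpenCV 4.12 (cv2) and the standard library are available. Lean on these libraries where they do the work, as an engineer would, in place of code of your own. Each camera call takes 0.05 s, during which the arm holds its last target. There are 200 camera calls.

### The job

Load the gluing jig: put the square wooden blank into the square nest and the round blank into the round nest, both fully home. Then lay the aluminium clamp bar over the post, along the jig so that it bears flat on both blanks, and last slip the wooden knob right down over the post onto the bar. Lower each part into place rather than dropping it, and leave the other things on the bench where they are.

Things in the scene. Friction and masses are not known exactly. Their poses are not given: they have to be found in the camera images.
- jig: fixed plywood block, 96 (x) x 226 (y) x 30 mm (z), origin under its centre, at bench level. In its top are two pockets (nests) 8 mm deep, a square one at +y and a round one at -y, and between them on the block's centre a vertical steel post 10 mm in diameter whose tip, tapered over its last 7 mm, is 76 mm above the bench. The nests' edges are chamfered 2 mm
- nest_square (a point): centre of the floor of the square nest, 66 mm from the post towards the jig's +y, 22 mm above the bench; the nest is 59 x 59 mm with sides along the jig's x and y
- nest_round (a point): centre of the floor of the round nest, 66 mm from the post towards the jig's -y, 22 mm above the bench; the nest is 59 mm in diameter
- post_tip (a point): top of the post, on its axis, 76 mm above the bench
- square_blank: loose square block of pale wood, 56 x 56 x 24 mm, origin at the centre of its underside, sides along its x and y. Seated, it stands 16 mm proud of the jig's top
- round_blank: loose disc of pale wood, 56 mm in diameter, 24 mm thick, origin at the centre of its underside. Seated, it stands 16 mm proud of the jig's top
- clamp_bar: loose aluminium bar lying flat, 150 mm long (its y) x 30 mm wide (its x) x 12 mm thick, with a through hole of 14 mm diameter at its middle; origin at the middle of its underside. On the seated blanks its underside is 46 mm and its top 58 mm above the bench
- knob: loose round knob of dark wood, 40 mm in diameter, 34 mm tall, straight-sided to 30 mm height, its top edge bevelled, standing bore down, with a blind bore 14 mm in diameter and 22 mm deep from below; origin at the centre of its underside. Seated on the bar its underside is 58 mm above the bench
- finial: bystander, leave alone: turned wooden finial, foot 44 mm across, 85 mm tall, pointed top; origin at the centre of its underside
- wax_tin: bystander, leave alone: low round tin, 54 mm across, 40 mm tall; origin at the centre of its underside
- steel_collar: bystander, leave alone: heavy steel ring, 56 mm outside, 34 mm bore, 22 mm tall, lying flat; origin at the centre of its underside
- vase: bystander, leave alone: turned wooden vase, 88 mm across, 200 mm tall; origin at the centre of its underside
- gouge: bystander, leave alone: turning gouge lying flat along its y axis, wooden handle 28 mm thick and 260 mm long, its middle over the origin (bench level), steel blade to +y, 340 mm beyond the origin
- mallet: bystander, leave alone: wooden mallet lying along its x axis, about 280 mm long; origin at the centre of its underside
- dust_brush: bystander, leave alone: bench brush lying along its x axis, about 220 mm long; origin at the centre of its underside
Mind the look-alikes: they are no part of the job. What is shaped like the knob but blue or purple is not meant.

How it is judged:
By the outcome, as a careful person would: the job done as asked, in the order asked, and still so for the second after the job is handed in, with the robot touching nothing.
It also fails if it takes over 72 s, if anything falls off the work surface, if the arm or the gripper's body presses on something with over 40 N, if the wrist force passes 120 N, or if a joint passes its speed limit or range.

## Working session

There is one attempt and no reset: what is moved stays moved. The work goes in short steps, Python scripts to look and compute and a tool call to move; the robot and the scene stay as the last step left them, time stands still between calls to the robot, and variables do not carry over. Pictures are saved under pics/ and viewed, at most 10 in all, crops included, and the job is handed in when it is done.

Besides the shell and the picture viewer there is one more tool, called after "Request:" as name(argument=value, ...), one argument or row to a line, values as JSON. carry_out: Moves the arm, as the interface text tells. Its arguments: {"type":"object","properties":{"increments":{"type":"array","items":{"type":"array"}}},"required":["increments"]}

```bash
mkdir -p pics; ls; python3 - <<'E'
from bench import robot
import cv2,numpy as np
o=robot.get_obs();print(o['time'],o['tool_pos'],o['ee_rot'],o['width'])
for n in ['top','scene']:
    cv2.imwrite(f'pics/{n}0.png',robot.snapshot(n)); c=robot.get_calibration(n);print(n,c)
E
```

```text
pics
0.0 [0.1336619  0.53292412 0.18883171] [-3.13945115e+00 -2.01052679e-04  2.89573466e+00] 0.09404933405487882
top {'vfov': 56.29489878455213, 'cx': 319.68592878961323, 'cy': 204.34197684411276, 'T': array([[-0.00555461, -0.99519146,  0.0977911 ,  0.47175634],
       [-0.99996975,  0.00606032,  0.00487506, -0.01092732],
       [-0.00544426, -0.09776106, -0.99519502,  1.56264983],
       [ 0.        ,  0.        ,  0.        ,  1.        ]])}
scene {'vfov': 54.519687266498444, 'cx': 316.93551982158476, 'cy': 205.65813224710828, 'T': array([[ 0.57159979,  0.66688867, -0.47805145,  1.22138567],
       [ 0.82050859, -0.46900796,  0.32679839, -0.41058992],
       [-0.00627179, -0.57904321, -0.81527273,  1.10568849],
       [ 0.        ,  0.        ,  0.        ,  1.        ]])}
```

View pics/top0.png

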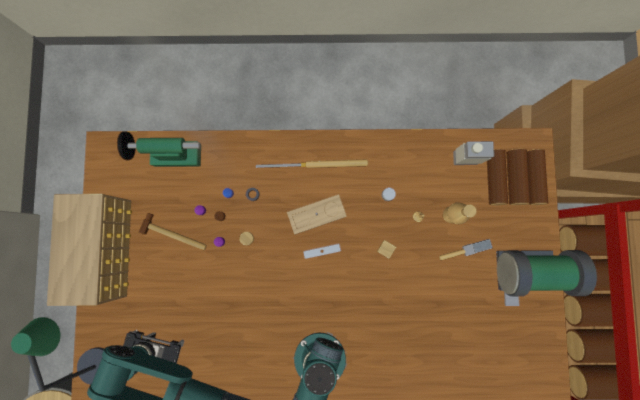

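View pics/scene0.png

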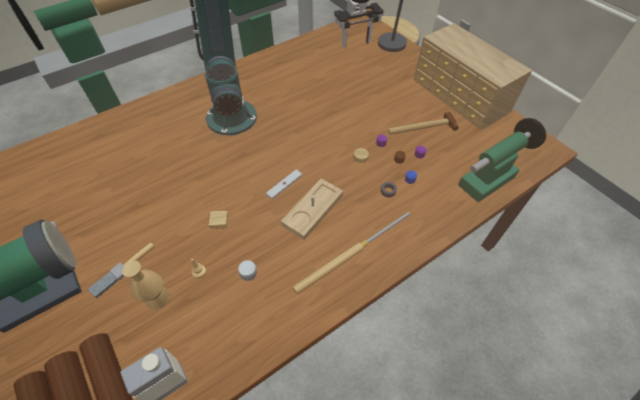

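The top view shows four things that could be taken for the knob:
- brown at (220,216): dark wood, so this is the one I want
- blue at (228,193)
- purple at (200,210)
- purple at (220,241)

For the other parts:
- Round blank: the pale disc at (246,239). The tin at (389,194) and the collar at (253,194) are not it.
- Square blank: (387,249).
- Bar: (322,251).
- Jig: (317,213).

```bash
cat > h.py <<'E'
from bench import robot
import cv2,numpy as np
def ray(c,uv):
    f=200/np.tan(np.radians(c['vfov']/2)); d=c['T'][:3,:3]@np.array([(uv[0]-c['cx'])/f,(uv[1]-c['cy'])/f,1])
    return c['T'][:3,3],d
def p2w(c,uv,z):
    o,d=ray(c,uv); return (o+d*(z-o[2])/d[2])
def snap(n,name):
    c=robot.get_calibration(n); im=robot.snapshot(n); cv2.imwrite(f'pics/{name}.png',im); return c,im
def w2p(c,P):
    f=200/np.tan(np.radians(c['vfov']/2)); q=np.linalg.inv(c['T'])@np.append(P,1); return q[:2]/q[2]*f+[c['cx'],c['cy']]
def go(x,y,z,yaw=None):
    """print tool-frame shift (mm) and twist (deg) to target"""
    o=robot.get_obs(); p=o['tool_pos']; w=o['ee_rot'][2]; d=(np.array([x,y,z])-p)*1e3
    s=[d[0]*np.cos(w)+d[1]*np.sin(w), d[0]*np.sin(w)-d[1]*np.cos(w), -d[2]]
    if yaw is not None:
        t=(w-yaw+np.pi/2)%np.pi-np.pi/2  # half-turn symmetric
    else: t=0
    print('t',round(o['time'],2),'pos',p.round(4),'yaw',round(np.degrees(w),1),'shift',np.round(s,1),'twist',round(np.degrees(t),1),'(after:',round(np.degrees(w-t),1),') q6',round(o['joint_positions'][5],2),'w',round(o['width'],4),'F',np.round(o['wrist_force'],1))
E
python3 - <<'E'
from h import *
im=cv2.imread('pics/top0.png'); c=robot.get_calibration('top')
hsv=cv2.cvtColor(im,cv2.COLOR_BGR2HSV)
# difference from local bench colour
bg=cv2.medianBlur(im,61); d=np.abs(im.astype(int)-bg).sum(2)
m=(d>60).astype(np.uint8)
for n,(u,v),h,r in [('knob',(220,216),.034,9),('blue',(228,193),.03,9),('purp',(200,210),.03,9),('purp2',(220,241),.03,9),('round',(246,239),.024,11),('square',(387,249),.024,13),('bar',(322,251),.012,24),('jig',(317,213),.03,36),('collar',(253,194),.022,10)]:
    k=np.zeros_like(m);cv2.circle(k,(u,v),r,1,-1); k&=m
    ct=max(cv2.findContours(k,0,2)[0],key=cv2.contourArea); rr=cv2.minAreaRect(ct)
    b=np.array([p2w(c,q,h)[:2] for q in cv2.boxPoints(rr)])
    e=b[1]-b[0];g=b[2]-b[1]; L=e if np.hypot(*e)>np.hypot(*g) else g
    print(n,np.round(rr[0],1),'xy',b.mean(0).round(3),'size',np.hypot(*e).round(3),np.hypot(*g).round(3),'long dir deg',np.degrees(np.arctan2(L[1],L[0])).round(1))
cv2.imwrite('pics/crop.png',cv2.resize(im[175:275,185:415],None,fx=3.4,fy=3.4,interpolation=cv2.INTER_CUBIC))
E
```

```text
knob [220.  215.5] xy [0.578 0.406] size 0.041 0.037 long dir deg -90.3
blue [227.5 192.5] xy [0.674 0.378] size 0.046 0.038 long dir deg -90.4
purp [199.8 209.8] xy [0.603 0.491] size 0.04 0.045 long dir deg -134.5
purp2 [218.5 241.5] xy [0.472 0.411] size 0.045 0.037 long dir deg -90.3
round [246. 238.] xy [0.486 0.3  ] size 0.049 0.049 long dir deg -90.3
square [386.4 248.8] xy [ 0.439 -0.275] size 0.058 0.056 long dir deg -32.1
bar [321.7 250.7] xy [ 0.432 -0.01 ] size 0.154 0.035 long dir deg -78.1
jig [316.2 213.8] xy [0.584 0.011] size 0.229 0.097 long dir deg -71.3
collar [252.5 194. ] xy [0.668 0.276] size 0.054 0.05 long dir deg -90.4
```

View pics/crop.png

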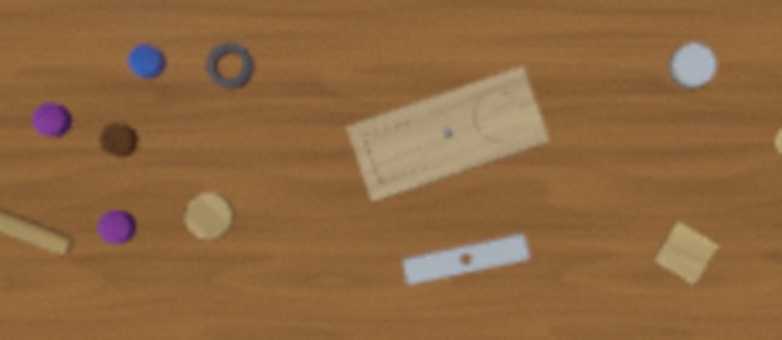

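The crop shows the dark-wood knob at crop (119,139) and the round blank at (209,216). The jig has its square nest on the left (+y, around crop (390,150)) and its round nest on the right (498,117), with the post at (447,132). I'll move over the jig and look from the wrist.

```bash
python3 -c "
from h import *
go(.48,.01,.30,np.radians(108.7))"
```

```text
t 0.1 pos [0.1337 0.533  0.1889] yaw 165.9 shift [-463.2 -423.  -111.1] twist 57.2 (after: 108.7 ) q6 -0.1 w 0.0939 F [0.5 1.1 0.1]
```

Request:
carry_out(
  increments=[
    [0, [-30, -27, -14], 0],
    [0, [-30, -27, -14], 0],
    [0, [-30, -27, -14], 0],
    [0, [-30, -27, -14], 0],
    [0, [-30, -27, -14], 0],
    [0, [-30, -27, -14], 0],
    [0, [-30, -27, -14], 0],
    [0, [-30, -27, -14], 0],
  ],
)

```text
time: 0.9
tool_pos: [0.3144, 0.264, 0.3022]
ee_rot: [-3.141, -0.0, 2.896]
wrist_force: [0.7, -0.3, 0.3]
width: 0.0941
finger_force: 0.0
```

Request:
carry_out(
  increments=[
    [0, [-32, -29, 0], 0],
    [0, [-32, -29, 0], 0],
    [0, [-32, -29, 0], 0],
    [0, [-32, -29, 0], 0],
    [0, [-32, -29, 0], 0],
    [0, [-32, -29, 0], 0],
    [0, [-30, -29, 0], 0],
    [0, [0, 0, 0], 8],
  ],
)

```text
time: 1.7
tool_pos: [0.4814, 0.0106, 0.2998]
ee_rot: [-3.139, -0.003, 2.747]
wrist_force: [0.8, 0.3, -0.9]
width: 0.0944
finger_force: 0.0
```

Request:
carry_out(
  increments=[
    [0, [0, 0, 0], 8.2],
    [0, [0, 0, 0], 8.2],
    [0, [0, 0, 0], 8.2],
    [0, [0, 0, 0], 8.2],
    [0, [0, 0, 0], 8.2],
    [0, [0, 0, 0], 8.2],
    [0, [0, 0, 0], 0],
  ],
)

```text
time: 2.4
tool_pos: [0.4798, 0.0147, 0.3014]
ee_rot: [-3.141, -0.001, 1.898]
wrist_force: [-0.8, -0.5, 0.0]
width: 0.0936
finger_force: 0.0
```

```bash
python3 -c "
from h import *
go(.48,.01,.30,np.radians(108.7))
c,im=snap('wrist','w0');print(c)"
```

```text
t 2.4 pos [0.4798 0.0147 0.3014] yaw 108.7 shift [-4.5 -1.3  1.4] twist 0.0 (after: 108.7 ) q6 -0.41 w 0.0936 F [-0.8 -0.5  0. ]
{'vfov': 60.85688391707201, 'cx': 321.27894534706513, 'cy': 201.84403357476987, 'T': array([[ 9.47154218e-01,  3.08982670e-01,  8.61893050e-02,
         4.54548970e-01],
       [ 3.20777086e-01, -9.11505176e-01, -2.57410907e-01,
         8.92104734e-02],
       [-9.73511585e-04,  2.71455380e-01, -9.62450533e-01,
         4.96159008e-01],
       [ 0.00000000e+00,  0.00000000e+00,  0.00000000e+00,
         1.00000000e+00]])}
```

View pics/w0.png

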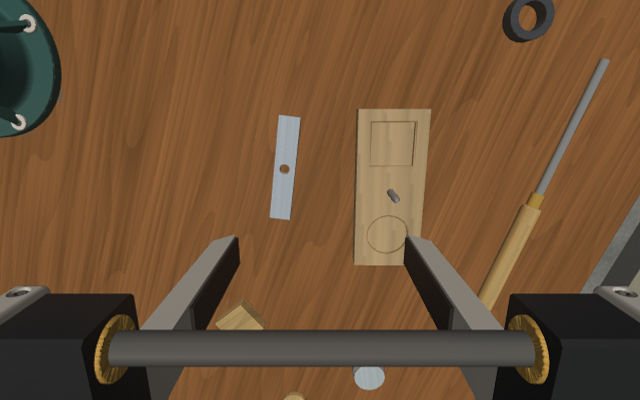

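The wrist view shows the bar at (284,168), and the jig from (358,109) to (423,265) with the square nest at (392,143), post at (393,196) and round nest at (386,234). The square blank is at (240,318). I'll enlarge this to read accurate pixels.

```bash
python3 - <<'E'
from h import *
im=cv2.imread('pics/w0.png')
cv2.imwrite('pics/c1.png',cv2.resize(im[100:275,265:440],None,fx=3.4,fy=3.4,interpolation=cv2.INTER_CUBIC))
c=robot.get_calibration('wrist')
# bar: greyish bright
hsv=cv2.cvtColor(im,cv2.COLOR_BGR2HSV)
m=cv2.inRange(hsv,(90,0,130),(130,90,255)); m[:, :260]=0;m[:, 310:]=0;m[230:]=0
ct=max(cv2.findContours(m,0,1)[0],key=cv2.contourArea)
W=np.array([p2w(c,q,.012)[:2]*1e3 for q in ct[:,0]],np.float32); print('bar',cv2.minAreaRect(W))
h=cv2.inRange(im[150:190,275:295],(0,0,0),(110,110,140)); M=cv2.moments(h,True);print('hole',M['m10']/M['m00']+275,M['m01']/M['m00']+150,M['m00'])
E
```

```text
bar ((432.0242614746094, -11.143287658691406), (29.313426971435547, 148.99209594726562), 11.715400695800781)
hole 285.9146341463415 171.5 82.0
```

View pics/c1.png

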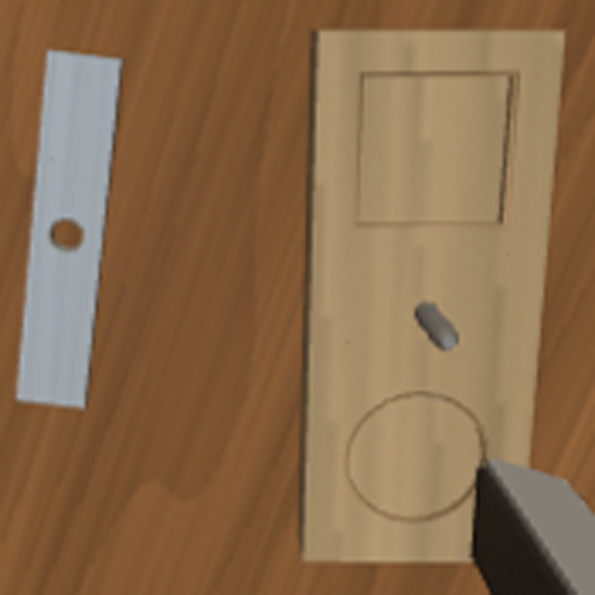

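```bash
python3 - <<'E'
from h import *
c=robot.get_calibration('wrist')
P=lambda x,y,z:p2w(c,((x+.5)/3.4+265-.5,(y+.5)/3.4+100-.5),z)[:2]*1e3
TL,TR,BL=P(317,30,.03),P(565,30,.03),P(303,561,.03)
print(TL,TR,BL,np.hypot(*(TR-TL)),np.hypot(*(TL-BL)))
print('centre',(TR+BL)/2)
for a in (TR-TL,TL-BL):print(np.degrees(np.arctan2(a[1],a[0])))
print('tip',P(450,341,.076),'base',P(424,309,.03))
sq=np.array([P(360,72,.03),P(519,72,.03),P(357,224,.03),P(504,224,.03)]);print('sq',sq.mean(0),sq)
print('rd',P(417,456,.03), 'bar ends',P(67,234,.012))
go(.439,-.275,.20,np.radians(58))
E
```

```text
[500.80809835 101.4160784 ] [591.92613254 132.53956815] [ 574.26201269 -112.34189786] 96.28690340654947 226.02643638842963
centre [583.09407261  10.09883515]
18.858798300177714
108.96432122868585
tip [583.22237555  10.59548346] base [581.90106373  11.26368813]
sq [561.45360231  73.59089934] [[522.33245229  91.9862931 ]
 [581.31046552 112.13353084]
 [542.84308373  35.47054301]
 [599.32840771  54.77323041]]
rd [603.41275658 -50.10281777] bar ends [431.74622526 -10.24278259]
t 2.45 pos [0.4798 0.0147 0.3015] yaw 108.9 shift [-260.9 -132.4  101.5] twist 50.9 (after: 58.0 ) q6 -0.42 w 0.0943 F [ 0.4  0.3 -0.7]
```

Request:
carry_out(
  increments=[
    [0, [-33, -17, 6], 0],
    [0, [-33, -17, 6], 0],
    [0, [-33, -17, 6], 0],
    [0, [-33, -17, 6], 0],
    [0, [-33, -16, 6], 0],
    [0, [-33, -16, 6], 0],
    [0, [-32, -16, 6], 0],
    [0, [-31, -16, 6], 0],
  ],
)

```text
time: 3.25
tool_pos: [0.4382, -0.2763, 0.2534]
ee_rot: [-3.141, -0.0, 1.9]
wrist_force: [0.5, -0.3, -0.0]
width: 0.0942
finger_force: 0.0
```

Request:
carry_out(
  increments=[
    [0, [0, 0, 10], 8.5],
    [0, [0, 0, 10], 8.5],
    [0, [0, 0, 10], 8.5],
    [0, [0, 0, 10], 8.5],
    [0, [0, 0, 10], 8.5],
    [0, [0, 0, 3], 8.4],
    [0, [0, 0, 0], 0],
  ],
)

```text
time: 3.95
tool_pos: [0.4383, -0.2745, 0.1998]
ee_rot: [-3.139, -0.0, 1.012]
wrist_force: [-0.3, 0.2, -0.4]
width: 0.0939
finger_force: 0.0
```

```bash
cat >> h.py <<'E'
def wood(im,lo=(8,40,120),hi=(28,140,255)):
    return cv2.inRange(cv2.cvtColor(im,cv2.COLOR_BGR2HSV),lo,hi)
E
python3 - <<'E'
from h import *
go(.439,-.275,.20,np.radians(58))
c,im=snap('wrist','w1'); u,v=map(int,w2p(c,[.439,-.275,.024]));print(u,v)
hs=cv2.cvtColor(im,cv2.COLOR_BGR2HSV);print(hs[v-60:v+61:12,u],hs[v,u-72:u+73:12])
E
```

```text
t 3.95 pos [ 0.4383 -0.2745  0.1998] yaw 58.0 shift [-0.   0.9 -0.2] twist -0.0 (after: 58.0 ) q6 -0.11 w 0.0939 F [-0.3  0.2 -0.4]
322 179
[[ 14 156 134]
 [ 14 156 126]
 [ 14 156 132]
 [ 17 137 108]
 [ 19 113 162]
 [ 19 113 158]
 [ 19 113 153]
 [ 19 112 168]
 [ 14 155 133]
 [ 14 158 129]
 [ 14 157 138]] [[ 14 157 127]
 [ 14 157 140]
 [ 14 156 144]
 [ 14 157 130]
 [ 20 114 184]
 [ 19 114 170]
 [ 19 113 158]
 [ 19 114 172]
 [ 19 114 175]
 [ 14 156 137]
 [ 14 156 126]
 [ 14 157 130]
 [ 14 157 122]]
```

View pics/w1.png

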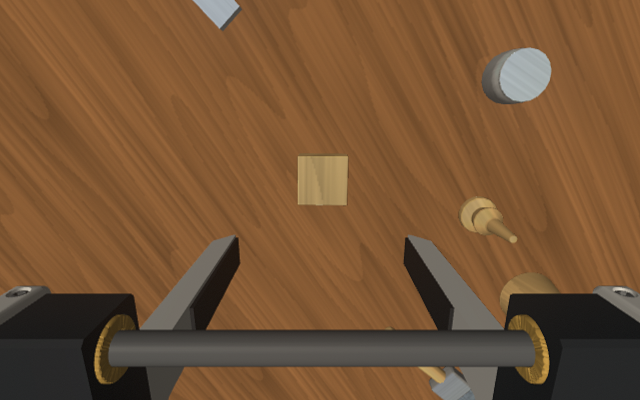

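The square blank is alone at (322,180), lined up with the jaws. I'll measure it and descend.

```bash
cat >> h.py <<'E'
def rect(c,im,uv,r,h,lo=(16,60,140),hi=(28,130,255)):
    m=wood(im,lo,hi); k=np.zeros_like(m); cv2.circle(k,tuple(map(int,uv)),r,255,-1); m&=k
    ct=max(cv2.findContours(m,0,1)[0],key=cv2.contourArea)
    W=np.array([p2w(c,q,h)[:2]*1e3 for q in ct[:,0]],np.float32); return cv2.minAreaRect(W)
E
python3 - <<'E'
from h import *
c=robot.get_calibration('wrist');im=cv2.imread('pics/w1.png')
r=rect(c,im,(322,180),45,.024);print(r)
go(r[0][0]/1e3,r[0][1]/1e3,.0255,np.radians(r[2]))
E
```

```text
((438.4536437988281, -276.89239501953125), (55.706459045410156, 54.96558380126953), 58.0821647644043)
t 4.0 pos [ 0.4385 -0.2747  0.2005] yaw 58.1 shift [ -1.9   1.1 175. ] twist 0.0 (after: 58.1 ) q6 -0.11 w 0.0942 F [-0.2  0.  -0. ]
```

Request:
carry_out(
  increments=[
    [0, [-2, 1, 30], 0],
    [0, [0, 0, 35], 0],
    [0, [0, 0, 35], 0],
    [0, [0, 0, 35], 0],
    [0, [0, 0, 25], 0],
    [0, [0, 0, 10], 0],
    [0, [0, 0, 5], 0],
    [0, [0, 0, 0], 0],
  ],
)

```text
time: 4.8
tool_pos: [0.439, -0.2775, 0.0266]
ee_rot: [3.141, 0.0, 1.01]
wrist_force: [-0.1, 1.0, 0.5]
width: 0.0939
finger_force: 0.0
```

Request:
carry_out(
  increments=[
    [255, [0, 0, 0], 0],
    [255, [0, 0, 0], 0],
    [255, [0, 0, 0], 0],
    [255, [0, 0, 0], 0],
    [255, [0, 0, 0], 0],
    [255, [0, 0, 0], 0],
  ],
)

```text
time: 5.4
tool_pos: [0.4385, -0.2771, 0.026]
ee_rot: [3.141, -0.0, 1.009]
wrist_force: [0.6, -0.1, 0.4]
width: 0.0495
finger_force: 0.0
```

```bash
python3 -c "
from h import *
go(.5617,.0727,.09,np.radians(108.9))"
```

```text
t 5.4 pos [ 0.4385 -0.2771  0.026 ] yaw 57.8 shift [361.7 -82.  -64. ] twist -51.1 (after: 108.9 ) q6 -0.11 w 0.0495 F [ 0.6 -0.1  0.4]
```

```bash
python3 -c "
from h import *
c,im=snap('wrist','w2');o=robot.get_obs();print(o['width'],o['finger_force'],w2p(c,[.4385,-.277,.024]))
cv2.imwrite('pics/w2c.png',cv2.resize(im[100:400,120:520],None,fx=1.5,fy=1.5))"
```

```text
0.04518559236913649 0.0 [320.84461028 237.85684375]
```

View pics/w2c.png

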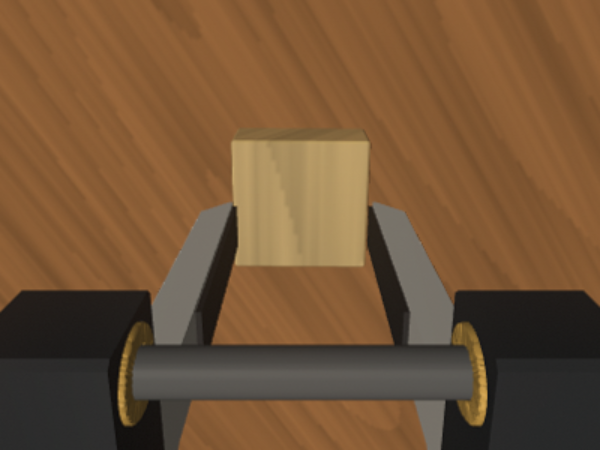

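The blank is centred between the jaws (crop (300,203)) and they look about to touch it, or touching already. I'll give the fingers more time.

Request:
carry_out(
  increments=[
    [255, [0, 0, 0], 0],
    [255, [0, 0, 0], 0],
    [255, [0, 0, 0], 0],
  ],
)

```text
time: 5.75
tool_pos: [0.4385, -0.2771, 0.0259]
ee_rot: [-3.142, -0.0, 1.009]
wrist_force: [-0.1, -0.4, 0.4]
width: 0.0214
finger_force: 0.0
```

```bash
python3 -c "
from h import *
c,im=snap('wrist','w3');o=robot.get_obs();print(o['width'],o['finger_force'],o['wrist_force'])
r=rect(c,im,(321,238),60,.024);print(r)
cv2.imwrite('pics/w3c.png',cv2.resize(im[150:350,170:470],None,fx=1.5,fy=1.5))"
```

```text
0.017658231219382415 0.0 [0.06811246 0.10701698 0.33972821]
((438.28656005859375, -275.8184814453125), (55.43207931518555, 54.88981628417969), 57.47241973876953)
```

View pics/w3c.png

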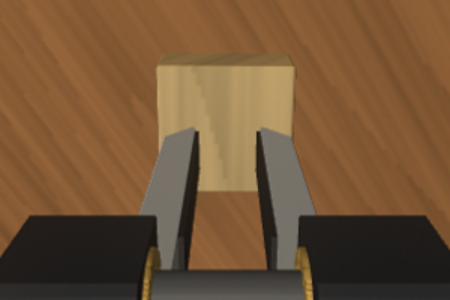

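```bash
python3 -c "
from h import *
print(robot.tcp_to_tips,[a for a in dir(robot) if a[0]!='_'])
c=robot.get_calibration('wrist');o=robot.get_obs();print(c['T'],o)
im=cv2.imread('pics/w3.png')
print(w2p(c,o['tool_pos']),[w2p(c,o['tool_pos']+[0,0,d]) for d in(-.014,0.005,.02,.03)])
"
```

```text
0.014 ['IKError', 'close_job', 'get_calibration', 'get_obs', 'snapshot', 'tcp_to_tips']
[[ 8.46145297e-01 -5.12938985e-01 -1.44678035e-01  4.80612346e-01]
 [-5.32952254e-01 -8.14281352e-01 -2.30016901e-01 -2.10499100e-01]
 [ 1.76010268e-04  2.71734204e-01 -9.62372325e-01  2.20614567e-01]
 [ 0.00000000e+00  0.00000000e+00  0.00000000e+00  1.00000000e+00]] {'time': 5.8, 'joint_positions': array([-6.72967090e-01,  1.10787072e-01,  1.67886388e+00,  1.09490505e-04,
        1.35208208e+00, -1.11265796e-01]), 'qvel': array([-0.00023949, -0.00117313, -0.00187977, -0.00098171, -0.00053572,
        0.00135044]), 'joint_torque': array([-7.52933101e-05, -3.25077403e+01, -2.77545244e+01,  7.05479225e-02,
        2.52930424e-02,  3.75579998e-05]), 'tool_pos': array([ 0.43849449, -0.27709096,  0.02590195]), 'ee_rot': array([-3.14146500e+00, -1.21805808e-04,  1.00907126e+00]), 'wrist_force': array([0.06811246, 0.10701698, 0.33972821]), 'wrist_torque': array([-0.08033914,  0.13932511, -0.04920748]), 'finger_force': 0.0, 'width': 0.017658231219382415}
[320.98244901 239.21906464] [array([320.99664664, 231.12559706]), array([320.97692391, 242.36869341]), array([320.95866549, 252.77704972]), array([320.94486556, 260.64381071])]
```

The fingers closed above the blank. From the image (194 mm deep at row 236) the fingertips are at z≈40 mm with the TCP at 26 mm, so in reality the tips are 14 mm *behind* the reported TCP. I'll open, go 27 mm lower and check by contact and width.

Request:
carry_out(
  increments=[
    [60, [0, 0, 0], 0],
    [60, [0, 0, 0], 0],
    [60, [0, 0, 0], 0],
    [60, [0, 0, 0], 0],
    [60, [0, 0, 0], 0],
    [60, [0, 0, 0], 0],
    [60, [0, 0, 0], 0],
    [60, [0, 0, 0], 0],
  ],
)

```text
time: 6.6
tool_pos: [0.4385, -0.2771, 0.026]
ee_rot: [3.142, -0.0, 1.009]
wrist_force: [0.1, -0.3, -0.2]
width: 0.0712
finger_force: 0.0
```

Request:
carry_out(
  increments=[
    [60, [0, 0, 5], 0],
    [60, [0, 0, 7], 0],
    [60, [0, 0, 7], 0],
    [60, [0, 0, 5], 0],
    [60, [0, 0, 3], 0],
    [60, [0, 0, 0], 0],
  ],
)

```text
time: 7.2
tool_pos: [0.4381, -0.2767, -0.0019]
ee_rot: [-3.14, -0.0, 1.009]
wrist_force: [0.3, 0.1, 0.2]
width: 0.0721
finger_force: 0.0
```

Request:
carry_out(
  increments=[
    [255, [0, 0, 0], 0],
    [255, [0, 0, 0], 0],
    [255, [0, 0, 0], 0],
    [255, [0, 0, 0], 0],
    [255, [0, 0, 0], 0],
  ],
)

```text
time: 7.7
tool_pos: [0.4388, -0.2773, -0.0006]
ee_rot: [3.141, 0.0, 1.009]
wrist_force: [-0.1, -0.5, 1.0]
width: 0.0554
finger_force: 30.0
```

Request:
carry_out(
  increments=[
    [255, [0, 0, -15], 0],
    [255, [0, 0, -35], 0],
    [255, [0, 0, -35], 0],
    [255, [0, 0, -15], 0],
    [255, [33, -7, 0], 0],
    [255, [33, -7, 0], 0],
    [255, [33, -8, 0], 0],
    [255, [33, -8, 0], 0],
  ],
)

```text
time: 8.5
tool_pos: [0.4836, -0.1482, 0.0989]
ee_rot: [-3.142, -0.0, 1.009]
wrist_force: [0.8, 1.0, -1.2]
width: 0.0558
finger_force: 30.0
```

Request:
carry_out(
  increments=[
    [255, [33, -8, 0], 0],
    [255, [33, -8, 0], 0],
    [255, [33, -8, 0], 0],
    [255, [33, -7, 0], 0],
    [255, [33, -7, 0], 0],
    [255, [33, -7, 0], -2],
    [255, [31, -7, 0], -7],
    [255, [0, 0, 0], -7],
  ],
)

```text
time: 9.3
tool_pos: [0.5608, 0.0761, 0.0985]
ee_rot: [-3.141, -0.002, 1.298]
wrist_force: [-0.4, 0.2, -1.1]
width: 0.0553
finger_force: 30.0
```

Request:
carry_out(
  increments=[
    [255, [0, 0, 0], -7],
    [255, [0, 0, 0], -7],
    [255, [0, 0, 0], -7],
    [255, [0, 0, 0], -7],
    [255, [0, 0, 0], -7],
    [255, [0, 0, 0], 0],
    [255, [0, 0, 0], 0],
  ],
)

```text
time: 10.0
tool_pos: [0.5602, 0.0725, 0.0988]
ee_rot: [-3.141, -0.0, 1.897]
wrist_force: [0.2, 0.0, 0.2]
width: 0.0557
finger_force: 30.0
```

```bash
python3 -c "
from h import *
go(.5617,.0727,.03,np.radians(108.9))
c,im=snap('wrist','w4')
r=rect(c,im,w2p(c,[.5617,.0727,.124]),90,robot.get_obs()['tool_pos'][2]+.0248);print(r)
cv2.imwrite('pics/w4c.png',im[60:400,100:560])"
```

```text
t 10.0 pos [0.5602 0.0725 0.0988] yaw 108.7 shift [-0.2  1.5 68.8] twist -0.2 (after: 108.9 ) q6 -0.3 w 0.0557 F [0.2 0.  0.2]
((560.75146484375, 73.63614654541016), (61.94081115722656, 92.11445617675781), 18.699237823486328)
```

View pics/w4c.png

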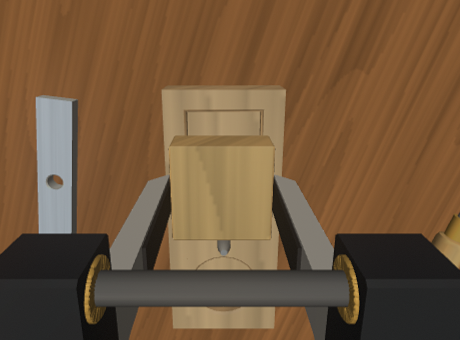

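The blank is held square with its top face at crop (169–274, 146–239). The square nest is visible behind it at (187–262, 110+), and the post is at (223,247).

```bash
python3 -c "
from h import *
c=robot.get_calibration('wrist');o=robot.get_obs()
P=np.array([p2w(c,(x+100,y+60),o['tool_pos'][2]+.0248)[:2] for x,y in [(169,146),(274,146),(174,239),(271,239)]])
print(P.mean(0),np.hypot(*(P[0]-P[1])),np.hypot(*(P[0]-P[2])),o['tool_pos'])
d=np.array([.5617,.0727])-P.mean(0);w=o['ee_rot'][2]
print(1e3*(d[0]*np.cos(w)+d[1]*np.sin(w)),1e3*(d[0]*np.sin(w)-d[1]*np.cos(w)))
"
```

```text
[0.56006611 0.07365356] 0.05463218880996174 0.05469269392745842 [0.56025537 0.07243314 0.09884145]
-1.4268851313141249 1.242128572490028
```

Request:
carry_out(
  increments=[
    [255, [-1, 1.5, 10], 0],
    [255, [0, 0, 20], 0],
    [255, [0, 0, 20], 0],
    [255, [0, 0, 10], 0],
    [255, [0, 0, 4], 0],
    [255, [0, 0, 3], 0],
    [255, [0, 0, 2], 0],
    [255, [0, 0, 0], 0],
  ],
)

```text
time: 10.85
tool_pos: [0.5626, 0.072, 0.0306]
ee_rot: [3.14, 0.0, 1.899]
wrist_force: [-0.2, 0.8, -0.9]
width: 0.0555
finger_force: 30.0
```

Request:
carry_out(
  increments=[
    [255, [0, 0, 2], 0],
    [255, [0, 0, 2], 0],
    [255, [0, 0, 2], 0],
    [255, [0, 0, 1], 0],
    [255, [0, 0, 0], 0],
  ],
)

```text
time: 11.35
tool_pos: [0.5619, 0.072, 0.0227]
ee_rot: [-3.141, -0.0, 1.899]
wrist_force: [-0.0, -0.7, -0.2]
width: 0.0558
finger_force: 30.0
```

Request:
carry_out(
  increments=[
    [255, [0, 0, 1], 0],
    [255, [0, 0, 0.7], 0],
    [255, [0, 0, 0], 0],
  ],
)

```text
time: 11.65
tool_pos: [0.5621, 0.072, 0.0213]
ee_rot: [3.141, -0.0, 1.899]
wrist_force: [0.2, 0.3, -0.1]
width: 0.0555
finger_force: 30.0
```

Request:
carry_out(
  increments=[
    [255, [0, 0, 0.6], 0],
    [255, [0, 0, 0.5], 0],
    [255, [0, 0, 0], 0],
  ],
)

```text
time: 11.95
tool_pos: [0.5622, 0.072, 0.0213]
ee_rot: [3.141, 0.0, 1.899]
wrist_force: [-2.6, -1.0, 5.4]
width: 0.056
finger_force: 30.0
```

Contact at 5 N, at the seated height. I'll release and go up.

Request:
carry_out(
  increments=[
    [30, [0, 0, 0], 0],
    [30, [0, 0, 0], 0],
    [30, [0, 0, 0], 0],
    [30, [0, 0, 0], 0],
    [30, [0, 0, -15], 0],
    [30, [0, 0, -35], 0],
    [30, [0, 0, -40], 0],
    [30, [0, 0, -40], 0],
  ],
)

```text
time: 12.75
tool_pos: [0.5619, 0.072, 0.1525]
ee_rot: [3.141, 0.0, 1.899]
wrist_force: [1.2, -0.4, -0.3]
width: 0.0833
finger_force: 0.0
```

```bash
python3 -c "
from h import *
c,im=snap('wrist','w5')
q=w2p(c,[.5617,.0727,.046]);print(q)
m=wood(im,(16,60,140),(28,130,255))
r=rect(c,im,q,60,.046);print(r)
go(.486,.30,.17)"
```

```text
[321.47688756 194.41751234]
((563.178955078125, 68.02275848388672), (91.12383270263672, 106.35546875), 18.792190551757812)
t 12.8 pos [0.5661 0.0722 0.1615] yaw 108.8 shift [241.5  -2.3  -8.5] twist 0.0 (after: 108.8 ) q6 -0.3 w 0.0828 F [ 2.5 -0.2  4.2]
```

Request:
carry_out(
  increments=[
    [30, [35, 0, 0], 0],
    [30, [35, 0, 0], 0],
    [30, [35, -1, 0], 0],
    [30, [35, -1, 0], 0],
    [30, [35, 0, 0], 0],
    [30, [35, 0, 0], 0],
    [30, [31, 0, 0], 0],
    [30, [0, 0, 0], 0],
  ],
)

```text
time: 13.6
tool_pos: [0.4812, 0.3028, 0.1512]
ee_rot: [3.14, -0.002, 1.904]
wrist_force: [-0.1, 0.1, 0.0]
width: 0.0832
finger_force: 0.0
```

```bash
cat >> h.py <<'E'
def disc(c,im,uv,r,h,lo,hi):
    m=wood(im,lo,hi); k=np.zeros_like(m); cv2.circle(k,tuple(map(int,uv)),r,255,-1); m&=k
    ct=max(cv2.findContours(m,0,1)[0],key=cv2.contourArea)
    W=np.array([p2w(c,q,h)[:2]*1e3 for q in ct[:,0]],np.float32); return cv2.fitEllipse(cv2.convexHull(W)), cv2.boundingRect(ct)
E
python3 -c "
from h import *
c,im=snap('wrist','w6')
q=w2p(c,[.486,.30,.024]);print(q)
e,b=disc(c,im,q,60,.024,(16,60,140),(28,130,255));print(e,b)
go(e[0][0]/1e3,e[0][1]/1e3,-.001)
hs=cv2.cvtColor(im,cv2.COLOR_BGR2HSV);u,v=map(int,q);print(hs[v-60:v+61:12,u].tolist(),hs[v,u-72:u+73:12].tolist())"
```

```text
[325.07497809 194.22111916]
((485.384521484375, 299.9040222167969), (54.35067367553711, 54.49835205078125), 54.79273986816406) (297, 167, 56, 54)
t 13.65 pos [0.482  0.3009 0.151 ] yaw 109.0 shift [ -2.    2.9 152. ] twist 0.0 (after: 109.0 ) q6 0.13 w 0.0827 F [-0.9 -1.   0.1]
[[14, 156, 129], [14, 154, 124], [14, 156, 134], [19, 112, 184], [19, 114, 161], [19, 115, 159], [19, 113, 171], [19, 114, 176], [14, 155, 145], [14, 156, 141], [14, 157, 138]] [[14, 154, 146], [14, 155, 133], [14, 156, 144], [14, 157, 145], [19, 112, 168], [19, 113, 162], [19, 115, 159], [19, 114, 168], [19, 115, 180], [14, 155, 145], [14, 155, 146], [14, 156, 129], [14, 158, 139]]
```

Request:
carry_out(
  increments=[
    [30, [-2, 3, 30], 0],
    [30, [0, 0, 40], 0],
    [30, [0, 0, 40], 0],
    [30, [0, 0, 27], 0],
    [30, [0, 0, 10], 0],
    [30, [0, 0, 5], 0],
    [30, [0, 0, 0], 0],
    [255, [0, 0, 0], 0],
  ],
)

```text
time: 14.45
tool_pos: [0.4876, 0.299, 0.0003]
ee_rot: [3.138, -0.0, 1.899]
wrist_force: [-0.3, -1.1, 0.3]
width: 0.0782
finger_force: 0.0
```

Request:
carry_out(
  increments=[
    [255, [0, 0, 0], 0],
    [255, [0, 0, 0], 0],
    [255, [0, 0, 0], 0],
    [255, [0, 0, 0], 0],
    [255, [0, 0, 0], 0],
  ],
)

```text
time: 14.95
tool_pos: [0.4864, 0.2989, -0.0009]
ee_rot: [3.14, -0.0, 1.899]
wrist_force: [-1.3, -1.1, 3.2]
width: 0.0549
finger_force: 30.0
```

```bash
python3 -c "
from h import *
go(.6045,-.0521,.10,np.radians(108.9))"
```

```text
t 14.95 pos [ 0.4864  0.2989 -0.0009] yaw 108.8 shift [-370.3   -1.5 -100.9] twist -0.1 (after: 108.9 ) q6 0.12 w 0.0549 F [-1.3 -1.1  3.2]
```

Request:
carry_out(
  increments=[
    [255, [0, 0, -15], 0],
    [255, [0, 0, -35], 0],
    [255, [0, 0, -35], 0],
    [255, [0, 0, -20], 0],
    [255, [-30, 0, 0], 0],
    [255, [-35, 0, 0], 0],
    [255, [-35, 0, 0], 0],
    [255, [-35, 0, 0], 0],
  ],
)

```text
time: 15.75
tool_pos: [0.5297, 0.1697, 0.1039]
ee_rot: [3.141, 0.0, 1.9]
wrist_force: [-0.2, -0.6, -0.6]
width: 0.0553
finger_force: 30.0
```

Request:
carry_out(
  increments=[
    [255, [-35, 0, 0], 0],
    [255, [-35, 0, 0], 0],
    [255, [-35, 0, 0], 0],
    [255, [-35, 0, 0], 0],
    [255, [-35, -1, 0], 0],
    [255, [-35, -1, 0], 0],
    [255, [-26, 0, 0], 0],
    [255, [0, 0, 0], 0],
  ],
)

```text
time: 16.55
tool_pos: [0.6042, -0.0566, 0.1034]
ee_rot: [-3.141, 0.001, 1.895]
wrist_force: [0.9, 0.1, -1.0]
width: 0.0551
finger_force: 30.0
```

```bash
python3 -c "
from h import *
c,im=snap('wrist','w7');o=robot.get_obs();h=o['tool_pos'][2]+.0248
m=wood(im,(16,60,140),(28,130,255))
q=w2p(c,np.append(o['tool_pos'][:2],h));print(q)
g=cv2.cvtColor(im,cv2.COLOR_BGR2HSV);u,v=map(int,q)
for k in range(-80,81,5): print(k,g[v+k,u].tolist(),g[v,u+k].tolist())
go(.6045,-.0521,.10,np.radians(108.9))"
```

```text
[322.0286769  252.85383412]
-80 [19, 92, 166] [15, 64, 123]
-75 [18, 93, 167] [19, 32, 128]
-70 [18, 93, 167] [19, 32, 128]
-65 [18, 92, 167] [19, 32, 128]
-60 [18, 93, 168] [19, 33, 123]
-55 [18, 132, 139] [16, 98, 34]
-50 [18, 130, 137] [19, 113, 144]
-45 [19, 115, 168] [19, 114, 146]
-40 [19, 113, 165] [20, 114, 152]
-35 [19, 112, 150] [19, 114, 148]
-30 [19, 112, 150] [20, 115, 144]
-25 [19, 114, 148] [19, 115, 144]
-20 [19, 114, 143] [19, 115, 144]
-15 [19, 115, 153] [19, 115, 144]
-10 [20, 115, 146] [19, 115, 144]
-5 [19, 116, 145] [19, 114, 145]
0 [20, 113, 144] [20, 113, 144]
5 [19, 114, 146] [20, 116, 141]
10 [19, 115, 149] [19, 115, 144]
15 [20, 114, 141] [20, 115, 146]
20 [19, 115, 148] [20, 114, 148]
25 [19, 115, 164] [19, 117, 151]
30 [19, 116, 163] [19, 115, 149]
35 [19, 116, 160] [19, 116, 149]
40 [20, 116, 158] [19, 117, 152]
45 [20, 117, 153] [19, 115, 157]
50 [14, 156, 113] [19, 119, 88]
55 [14, 156, 119] [16, 85, 39]
60 [14, 155, 120] [19, 32, 129]
65 [14, 157, 114] [20, 30, 128]
70 [14, 155, 107] [19, 32, 128]
75 [14, 156, 111] [19, 32, 128]
80 [13, 31, 57] [13, 164, 121]
t 16.6 pos [ 0.6038 -0.0545  0.1034] yaw 108.7 shift [2.1 1.5 3.4] twist -0.2 (after: 108.9 ) q6 -0.51 w 0.0554 F [0.2 0.5 0.2]
```

```bash
python3 -c "
from h import *
im=cv2.imread('pics/w7.png');c=robot.get_calibration('wrist');o=robot.get_obs();h=o['tool_pos'][2]+.0248
e,b=disc(c,im,(322,253),58,h,(16,106,135),(28,125,255));print(e,b)
go(.6045+o['tool_pos'][0]-e[0][0]/1e3,-.0521+o['tool_pos'][1]-e[0][1]/1e3,.023,np.radians(108.9))
go(.6045,-.0521,.023)"
```

```text
((603.1204223632812, -53.315616607666016), (54.190582275390625, 54.3361701965332), 36.21148681640625) (272, 207, 100, 92)
t 16.6 pos [ 0.6038 -0.0545  0.1034] yaw 108.7 shift [ 0.7  1.7 80.4] twist -0.2 (after: 108.9 ) q6 -0.51 w 0.0554 F [0.2 0.5 0.2]
t 16.6 pos [ 0.6038 -0.0545  0.1034] yaw 108.7 shift [ 2.1  1.5 80.4] twist 0.0 (after: 108.7 ) q6 -0.51 w 0.0554 F [0.2 0.5 0.2]
```

Request:
carry_out(
  increments=[
    [255, [0.8, 1.6, 10], 0],
    [255, [0, 0, 22], 0],
    [255, [0, 0, 22], 0],
    [255, [0, 0, 12], 0],
    [255, [0, 0, 5], 0],
    [255, [0, 0, 3], 0],
    [255, [0, 0, 2], 0],
    [255, [0, 0, 0], 0],
  ],
)

```text
time: 17.4
tool_pos: [0.6054, -0.0519, 0.0283]
ee_rot: [3.14, 0.0, 1.899]
wrist_force: [-0.1, -0.8, 0.3]
width: 0.0552
finger_force: 30.0
```

Request:
carry_out(
  increments=[
    [255, [0, 0, 2], 0],
    [255, [0, 0, 1], 0],
    [255, [0, 0, 1], 0],
    [255, [0, 0, 0], 0],
  ],
)

```text
time: 17.8
tool_pos: [0.605, -0.052, 0.0229]
ee_rot: [3.142, -0.0, 1.899]
wrist_force: [-0.5, -0.6, -0.1]
width: 0.0552
finger_force: 30.0
```

Request:
carry_out(
  increments=[
    [255, [0, 0, 1], 0],
    [255, [0, 0, 0.7], 0],
    [255, [0, 0, 0.6], 0],
    [255, [0, 0, 0], 0],
  ],
)

```text
time: 18.2
tool_pos: [0.605, -0.052, 0.0211]
ee_rot: [3.141, 0.0, 1.899]
wrist_force: [-1.1, -1.1, 0.7]
width: 0.0552
finger_force: 30.0
```

Request:
carry_out(
  increments=[
    [255, [0, 0, 0.6], 0],
    [255, [0, 0, 0], 0],
  ],
)

```text
time: 18.4
tool_pos: [0.605, -0.052, 0.0211]
ee_rot: [3.141, 0.0, 1.899]
wrist_force: [-2.1, 0.4, 6.1]
width: 0.0551
finger_force: 30.0
```

Request:
carry_out(
  increments=[
    [60, [0, 0, 0], 0],
    [60, [0, 0, 0], 0],
    [60, [0, 0, 0], 0],
    [60, [0, 0, -15], 0],
    [60, [0, 0, -35], 0],
    [60, [0, 0, -40], 0],
    [60, [0, 0, -40], 0],
    [60, [0, 0, 0], 0],
  ],
)

```text
time: 19.2
tool_pos: [0.6092, -0.0527, 0.1597]
ee_rot: [3.128, 0.007, 1.899]
wrist_force: [0.6, -0.4, 1.6]
width: 0.0722
finger_force: 0.0
```

```bash
python3 -c "
from h import *
go(.4318,-.0107,.15,np.radians(101.7))"
```

```text
t 19.2 pos [ 0.6092 -0.0527  0.1597] yaw 108.8 shift [  97.  -154.3    9.7] twist 7.1 (after: 101.7 ) q6 -0.51 w 0.0722 F [ 0.6 -0.4  1.6]
```

Request:
carry_out(
  increments=[
    [60, [18, -29, 0], 0],
    [60, [20, -31, 0], 0],
    [60, [20, -31, 0], 0],
    [60, [20, -31, 0], 0],
    [60, [19, -32, 0], 0],
    [60, [0, 0, 0], 7],
    [60, [0, 0, 0], 0],
  ],
)

```text
time: 19.9
tool_pos: [0.4272, -0.0096, 0.1506]
ee_rot: [3.14, 0.0, 1.777]
wrist_force: [-0.3, 0.0, 0.1]
width: 0.0718
finger_force: 0.0
```

```bash
python3 -c "
from h import *
c,im=snap('wrist','w8')
hs=cv2.cvtColor(im,cv2.COLOR_BGR2HSV)
q=w2p(c,[.4318,-.0107,.012]);u,v=map(int,q);print(q)
m=cv2.inRange(hs,(90,0,130),(130,90,255)); 
k=np.zeros_like(m);k[v-120:v+120,u-60:u+60]=255;m&=k
n,l,s,_=cv2.connectedComponentsWithStats(m); i=1+s[1:,4].argmax();print(s[i])
ct,hi=cv2.findContours((l==i).astype(np.uint8),cv2.RETR_CCOMP,1)
for t in ct:
  if len(t)>15:
    W=np.array([p2w(c,x,.012)[:2]*1e3 for x in t[:,0]],np.float32);print(cv2.minAreaRect(W))
go(.4318,-.0107,.003,np.radians(101.7))"
```

```text
[325.5092762  188.95834647]
[ 311  113   31  145 4065]
((431.81549072265625, -11.002815246582031), (29.11862564086914, 148.80918884277344), 11.346009254455566)
((431.7101135253906, -10.283136367797852), (17.144065856933594, 15.514408111572266), 11.797311782836914)
t 19.95 pos [ 0.4278 -0.0098  0.1507] yaw 102.0 shift [ -1.7   3.7 147.7] twist 0.3 (after: 101.7 ) q6 -0.36 w 0.0723 F [ 0.2  0.7 -0.5]
```

Request:
carry_out(
  increments=[
    [60, [-1.5, 4, 30], 0.4],
    [60, [0, 0, 40], 0],
    [60, [0, 0, 40], 0],
    [60, [0, 0, 30], 0],
    [60, [0, 0, 12], 0],
    [60, [0, 0, 6], 0],
    [60, [0, 0, 3], 0],
    [60, [0, 0, 0], 0],
  ],
)

```text
time: 20.75
tool_pos: [0.4335, -0.0107, -0.0096]
ee_rot: [3.139, 0.001, 1.77]
wrist_force: [0.4, -0.1, -0.3]
width: 0.072
finger_force: 0.0
```

Request:
carry_out(
  increments=[
    [255, [0, 0, 0], 0],
    [255, [0, 0, 0], 0],
    [255, [0, 0, 0], 0],
    [255, [0, 0, 0], 0],
    [255, [0, 0, 0], 0],
    [255, [0, 0, 0], 0],
    [255, [0, 0, 0], 0],
    [255, [0, 0, 0], 0],
  ],
)

```text
time: 21.55
tool_pos: [0.4321, -0.0105, -0.0107]
ee_rot: [-3.141, -0.0, 1.77]
wrist_force: [-0.3, 0.4, 1.6]
width: 0.0296
finger_force: 30.0
```

```bash
python3 -c "
from h import *
go(.5831,.0103,.09,np.radians(108.9))"
```

```text
t 21.55 pos [ 0.4321 -0.0105 -0.0107] yaw 101.4 shift [  -9.5  152.2 -100.7] twist -7.5 (after: 108.9 ) q6 -0.36 w 0.0296 F [-0.3  0.4  1.6]
```

Request:
carry_out(
  increments=[
    [255, [0, 0, -15], 0],
    [255, [0, 0, -35], 0],
    [255, [0, 0, -35], 0],
    [255, [0, 0, -20], -4],
    [255, [0, 0, 0], -3.5],
    [255, [0, 35, 0], 0],
    [255, [0, 35, 0], 0],
    [255, [0, 35, 0], 0],
  ],
)

```text
time: 22.35
tool_pos: [0.5321, 0.024, 0.0936]
ee_rot: [-3.141, -0.0, 1.901]
wrist_force: [0.6, -0.7, -1.5]
width: 0.0296
finger_force: 30.0
```

```bash
python3 -c "
from h import *
go(.5831,.0103,.09,np.radians(108.9))"
```

```text
t 22.35 pos [0.5321 0.024  0.0936] yaw 108.9 shift [-29.4  43.8   3.6] twist -0.0 (after: 108.9 ) q6 -0.39 w 0.0296 F [ 0.6 -0.7 -1.5]
```

Request:
carry_out(
  increments=[
    [255, [-10, 15, 0], 0],
    [255, [-10, 15, 0], 0],
    [255, [-9, 13, 0], 0],
    [255, [0, 0, 0], 0],
    [255, [0, 0, 0], 0],
  ],
)

```text
time: 22.85
tool_pos: [0.5808, 0.0101, 0.0932]
ee_rot: [-3.14, -0.001, 1.901]
wrist_force: [-0.7, 0.4, -1.3]
width: 0.0294
finger_force: 30.0
```

```bash
python3 -c "
from h import *
c,im=snap('wrist','w9');o=robot.get_obs();h=o['tool_pos'][2]+.0227
hs=cv2.cvtColor(im,cv2.COLOR_BGR2HSV)
q=w2p(c,np.append(o['tool_pos'][:2],h));u,v=map(int,q);print(q,hs[v,u])
m=cv2.inRange(hs,(90,0,130),(130,90,255)); k=np.zeros_like(m);k[v-180:v+90,u-50:u+50]=255;m&=k
n,l,s,_=cv2.connectedComponentsWithStats(m); i=1+s[1:,4].argmax();print(s[i])
ct,hi=cv2.findContours((l==i).astype(np.uint8),cv2.RETR_CCOMP,1)
for t in ct:
  if len(t)>15:
    W=np.array([p2w(c,x,h)[:2]*1e3 for x in t[:,0]],np.float32);print(len(t),cv2.minAreaRect(W),cv2.boundingRect(t))
go(.5831,.0103,.07,np.radians(108.9))"
```

```text
[321.28847483 254.66549997] [ 17 124 140]
[  292   115    60   215 11177]
532 ((576.254638671875, 22.98766326904297), (29.616119384765625, 121.5210189819336), 18.947891235351562) (292, 115, 60, 215)
83 ((580.6906127929688, 10.301334381103516), (17.028099060058594, 14.883169174194336), 18.945241928100586) (306, 242, 32, 26)
t 22.9 pos [0.5806 0.0102 0.0935] yaw 108.9 shift [-0.8  2.4 23.5] twist 0.0 (after: 108.9 ) q6 -0.41 w 0.0292 F [-0.5  0.8 -1.5]
```

Request:
carry_out(
  increments=[
    [255, [-0.8, 2.4, 8], 0],
    [255, [0, 0, 10], 0],
    [255, [0, 0, 6], 0],
    [255, [0, 0, 5], 0],
    [255, [0, 0, 4], 0],
    [255, [0, 0, 3], 0],
    [255, [0, 0, 0], 0],
  ],
)

```text
time: 23.6
tool_pos: [0.5838, 0.0101, 0.0578]
ee_rot: [-3.141, -0.0, 1.901]
wrist_force: [-0.1, -0.3, -0.6]
width: 0.0296
finger_force: 30.0
```

```bash
python3 -c "
from h import *
go(.5831,.0103,.0353,np.radians(108.9))"
```

```text
t 23.6 pos [0.5838 0.0101 0.0578] yaw 108.9 shift [ 0.4 -0.6 22.5] twist 0.0 (after: 108.9 ) q6 -0.41 w 0.0296 F [-0.1 -0.3 -0.6]
```

Request:
carry_out(
  increments=[
    [255, [0, -0.5, 4], 0],
    [255, [0, 0, 5], 0],
    [255, [0, 0, 5], 0],
    [255, [0, 0, 4], 0],
    [255, [0, 0, 2], 0],
    [255, [0, 0, 1], 0],
    [255, [0, 0, 0], 0],
  ],
)

```text
time: 24.3
tool_pos: [0.5836, 0.0099, 0.0372]
ee_rot: [-3.141, -0.0, 1.901]
wrist_force: [-0.0, 0.1, -1.9]
width: 0.0295
finger_force: 30.0
```

Request:
carry_out(
  increments=[
    [255, [0, 0, 0.7], 0],
    [255, [0, 0, 0.6], 0],
    [255, [0, 0, 0], 0],
  ],
)

```text
time: 24.6
tool_pos: [0.5836, 0.0099, 0.036]
ee_rot: [3.141, -0.0, 1.901]
wrist_force: [-0.2, 0.4, -1.9]
width: 0.0293
finger_force: 30.0
```

Request:
carry_out(
  increments=[
    [255, [0, 0, 0.6], 0],
    [255, [0, 0, 0.6], 0],
    [255, [0, 0, 0], 0],
  ],
)

```text
time: 24.9
tool_pos: [0.5837, 0.0099, 0.0354]
ee_rot: [3.141, 0.0, 1.901]
wrist_force: [0.1, -1.0, 1.0]
width: 0.0296
finger_force: 30.0
```

Seated at the predicted height, with the load coming off. I'll release and move to the knob.

Request:
carry_out(
  increments=[
    [60, [0, 0, 0.3], 0],
    [60, [0, 0, 0], 0],
    [60, [0, 0, 0], 0],
    [60, [0, 0, -15], 0],
    [60, [0, 0, -30], 0],
    [60, [0, 0, -35], 0],
    [60, [0, 0, -35], 0],
    [60, [0, 0, 0], 0],
  ],
)

```text
time: 25.7
tool_pos: [0.5874, 0.0096, 0.1577]
ee_rot: [3.129, 0.005, 1.901]
wrist_force: [0.8, -0.2, 0.6]
width: 0.0717
finger_force: 0.0
```

```bash
python3 -c "
from h import *
c,im=snap('wrist','w10')
for y in (.066,-.066,0): print(w2p(c,[.5831-.3239*y,.0103+.9461*y,.046]))
go(.578,.406,.16,np.radians(108.9))"
```

```text
[315.41021402 117.73312202]
[316.05065549 256.32324226]
[315.74899916 191.0454784 ]
t 25.75 pos [0.586  0.0097 0.1543] yaw 108.9 shift [377.4 121.   -5.7] twist 0.0 (after: 108.9 ) q6 -0.41 w 0.0718 F [ 0.7  0.6 -0.1]
```

Request:
carry_out(
  increments=[
    [60, [30, 10, 0], 0],
    [60, [35, 11, 0], 0],
    [60, [35, 11, 0], 0],
    [60, [35, 11, 0], 0],
    [60, [35, 11, 0], 0],
    [60, [35, 11, 0], 0],
    [60, [35, 11, 0], 0],
    [60, [35, 11, 0], 0],
  ],
)

```text
time: 26.55
tool_pos: [0.5757, 0.2994, 0.1478]
ee_rot: [-3.139, 0.0, 1.901]
wrist_force: [0.5, 0.5, 0.3]
width: 0.0719
finger_force: 0.0
```

Request:
carry_out(
  increments=[
    [60, [35, 11, 0], 0],
    [60, [35, 11, 0], 0],
    [60, [32, 12, 0], 0],
    [60, [0, 0, 0], 0],
    [60, [0, 0, 0], 0],
  ],
)

```text
time: 27.05
tool_pos: [0.575, 0.4057, 0.1475]
ee_rot: [-3.138, 0.001, 1.902]
wrist_force: [0.4, -0.3, 0.1]
width: 0.0723
finger_force: 0.0
```

```bash
python3 -c "
from h import *
c,im=snap('wrist','w11')
hs=cv2.cvtColor(im,cv2.COLOR_BGR2HSV)
q=w2p(c,[.578,.406,.034]);u,v=map(int,q);print(q)
print(hs[v-60:v+61:6,u].tolist());print(hs[v,u-60:u+61:6].tolist())
go(.578,.406,.0)"
```

```text
[325.01881724 193.92933324]
[[14, 155, 132], [14, 156, 134], [14, 155, 133], [14, 159, 127], [14, 156, 121], [13, 161, 90], [11, 150, 85], [12, 155, 82], [12, 154, 81], [13, 155, 82], [13, 156, 85], [12, 159, 85], [12, 162, 82], [14, 158, 139], [14, 156, 132], [14, 157, 130], [14, 155, 133], [14, 156, 147], [14, 156, 142], [14, 158, 131], [14, 155, 133]]
[[14, 156, 132], [14, 156, 144], [14, 157, 145], [14, 156, 149], [14, 153, 138], [14, 156, 131], [14, 158, 139], [13, 159, 112], [12, 154, 86], [13, 156, 90], [13, 156, 85], [13, 160, 83], [12, 153, 85], [12, 158, 84], [14, 157, 130], [14, 155, 130], [14, 156, 136], [14, 156, 131], [14, 157, 140], [14, 156, 132], [14, 156, 131]]
t 27.1 pos [0.5754 0.4049 0.1481] yaw 108.9 shift [  0.2   2.8 148.1] twist 0.0 (after: 108.9 ) q6 0.2 w 0.072 F [-0.3 -0.   0.4]
```

```bash
python3 -c "
from h import *
im=cv2.imread('pics/w11.png');c=robot.get_calibration('wrist')
hs=cv2.cvtColor(im,cv2.COLOR_BGR2HSV);m=cv2.inRange(hs,(5,120,30),(16,200,104))
k=np.zeros_like(m);cv2.circle(k,(325,194),45,255,-1);m=cv2.morphologyEx(m&k,cv2.MORPH_OPEN,np.ones((3,3)))
x,y,w,h=cv2.boundingRect(max(cv2.findContours(m,0,1)[0],key=cv2.contourArea));print(x,y,w,h)
u=x+w/2-.5
a=p2w(c,(u,y-.5),0);b=p2w(c,(u,y+h-.5),.03);print(a,b,np.hypot(*(a-b)[:2]),'width',np.hypot(*(p2w(c,(x-.5,193),.03)-p2w(c,(x+w-.5,193),.03))[:2]))
g=(a+b)/2;print(g);go(g[0],g[1],-.002)"
```

```text
307 163 42 45
[0.57334568 0.42870926 0.        ] [0.58557804 0.39215096 0.03      ] 0.03855048457474757 width 0.03979614413303802
[0.57946186 0.41043011 0.015     ]
t 27.1 pos [0.5754 0.4049 0.1481] yaw 108.9 shift [  3.9   5.6 150.1] twist 0.0 (after: 108.9 ) q6 0.2 w 0.072 F [-0.3 -0.   0.4]
```

Request:
carry_out(
  increments=[
    [60, [4, 5.5, 20], 0],
    [60, [0, 0, 40], 0],
    [60, [0, 0, 40], 0],
    [60, [0, 0, 30], 0],
    [60, [0, 0, 15], 0],
    [60, [0, 0, 6], 0],
    [60, [0, 0, 3], 0],
    [60, [0, 0, 0], 0],
  ],
)

```text
time: 27.9
tool_pos: [0.581, 0.4116, -0.0026]
ee_rot: [3.139, -0.001, 1.9]
wrist_force: [0.1, 1.3, 0.2]
width: 0.0718
finger_force: 0.0
```

Request:
carry_out(
  increments=[
    [255, [0, 0, 0], 0],
    [255, [0, 0, 0], 0],
    [255, [0, 0, 0], 0],
    [255, [0, 0, 0], 0],
    [255, [0, 0, 0], 0],
    [255, [0, 0, 0], 0],
    [255, [0, 0, 0], 0],
  ],
)

```text
time: 28.6
tool_pos: [0.5798, 0.4115, -0.0041]
ee_rot: [3.141, -0.0, 1.901]
wrist_force: [-1.1, 0.4, 1.5]
width: 0.0392
finger_force: 30.0
```

```bash
python3 -c "
from h import *
go(.5831,.0103,.094,np.radians(108.9))"
```

```text
t 28.6 pos [ 0.5798  0.4115 -0.0041] yaw 108.9 shift [-380.6 -127.   -98.1] twist 0.0 (after: 108.9 ) q6 0.21 w 0.0392 F [-1.1  0.4  1.5]
```

Request:
carry_out(
  increments=[
    [255, [0, 0, -15], 0],
    [255, [0, 0, -35], 0],
    [255, [0, 0, -35], 0],
    [255, [0, 0, -20], 0],
    [255, [-30, -11, 0], 0],
    [255, [-35, -11, 0], 0],
    [255, [-35, -12, 0], 0],
    [255, [-35, -12, 0], 0],
  ],
)

```text
time: 29.4
tool_pos: [0.58, 0.2675, 0.1015]
ee_rot: [3.14, 0.0, 1.901]
wrist_force: [0.1, -0.5, 0.0]
width: 0.0391
finger_force: 30.0
```

Request:
carry_out(
  increments=[
    [255, [-35, -12, 0], 0],
    [255, [-35, -12, 0], 0],
    [255, [-35, -12, 0], 0],
    [255, [-35, -12, 0], 0],
    [255, [-35, -12, 0], 0],
    [255, [-35, -12, 0], 0],
    [255, [-30, -9, 0], 0],
    [255, [0, 0, 0], 0],
  ],
)

```text
time: 30.2
tool_pos: [0.5815, 0.0115, 0.1015]
ee_rot: [3.141, 0.002, 1.896]
wrist_force: [-0.3, 0.5, -1.0]
width: 0.039
finger_force: 30.0
```

Request:
carry_out(
  increments=[
    [255, [0, 0, 0], 0],
    [255, [0, 0, 0], 0],
  ],
)

```text
time: 30.4
tool_pos: [0.5813, 0.0163, 0.1009]
ee_rot: [3.141, -0.0, 1.902]
wrist_force: [-0.4, -0.8, 0.1]
width: 0.0392
finger_force: 30.0
```

```bash
python3 -c "
from h import *
go(.5831,.0103,.08,np.radians(108.9))
c,im=snap('wrist','w12');o=robot.get_obs();z=o['tool_pos'][2]+.004
hs=cv2.cvtColor(im,cv2.COLOR_BGR2HSV);q=w2p(c,np.append(o['tool_pos'][:2],z+.034));u,v=map(int,q);print(q)
print(hs[v-70:v+71:5,u].tolist())"
```

```text
t 30.4 pos [0.5813 0.0163 0.1009] yaw 109.0 shift [-6.3 -0.2 20.9] twist 0.1 (after: 108.9 ) q6 -0.4 w 0.0392 F [-0.4 -0.8  0.1]
[321.78648105 266.93650394]
[[98, 18, 173], [100, 18, 174], [95, 16, 172], [0, 5, 112], [11, 133, 71], [12, 138, 72], [11, 131, 66], [12, 134, 76], [12, 134, 76], [12, 134, 74], [12, 138, 74], [12, 138, 74], [12, 140, 73], [12, 140, 73], [12, 141, 78], [13, 143, 80], [11, 141, 76], [12, 150, 75], [12, 147, 78], [12, 150, 78], [12, 152, 72], [93, 14, 168], [93, 14, 168], [90, 12, 167], [19, 108, 167], [20, 113, 162], [18, 93, 164], [18, 25, 51], [20, 22, 71]]
```

```bash
python3 -c "
from h import *
im=cv2.imread('pics/w12.png');c=robot.get_calibration('wrist');o=robot.get_obs();z=o['tool_pos'][2]+.004
hs=cv2.cvtColor(im,cv2.COLOR_BGR2HSV);m=cv2.inRange(hs,(5,110,40),(16,200,104))
k=np.zeros_like(m);k[:,316:328]=255;k[:190]=0;k[310:]=0
ys=np.where((m&k).sum(1)>255*8)[0];print(ys.min(),ys.max())
a=p2w(c,(321.8,ys.min()-.5),z);b=p2w(c,(321.8,ys.max()+.5),z+.03);g=(a+b)/2;print(g,np.hypot(*(a-b)[:2]),o['tool_pos'])
go(.5831+o['tool_pos'][0]-g[0],.0103+o['tool_pos'][1]-g[1],.06,np.radians(108.9))"
```

```text
213 296
[0.58140264 0.01634163 0.11978808] 0.037377694270317625 [0.58122579 0.01656884 0.10078808]
t 30.45 pos [0.5812 0.0166 0.1008] yaw 109.0 shift [-6.3 -0.4 40.8] twist 0.1 (after: 108.9 ) q6 -0.4 w 0.039 F [-0.4 -0.3 -0.3]
```

Request:
carry_out(
  increments=[
    [255, [-5.8, -0.3, 0], 0],
    [255, [0, 0, 8], 0],
    [255, [0, 0, 8], 0],
    [255, [0, 0, 6], 0],
    [255, [0, 0, 4], 0],
    [255, [0, 0, 3], 0],
    [255, [0, 0, 2], 0],
    [255, [0, 0, 0], 0],
  ],
)

```text
time: 31.25
tool_pos: [0.5827, 0.0098, 0.0692]
ee_rot: [-3.141, -0.0, 1.901]
wrist_force: [-0.4, 0.4, -1.4]
width: 0.039
finger_force: 30.0
```

```bash
python3 -c "
from h import *
go(.5831,.0103,.054,np.radians(108.9))"
```

```text
t 31.25 pos [0.5827 0.0098 0.0692] yaw 108.9 shift [ 0.3  0.6 15.2] twist 0.0 (after: 108.9 ) q6 -0.41 w 0.039 F [-0.4  0.4 -1.4]
```

Request:
carry_out(
  increments=[
    [255, [0.2, 0.5, 3], 0],
    [255, [0, 0, 3], 0],
    [255, [0, 0, 3], 0],
    [255, [0, 0, 2], 0],
    [255, [0, 0, 1.5], 0],
    [255, [0, 0, 1], 0],
    [255, [0, 0, 0], 0],
  ],
)

```text
time: 31.95
tool_pos: [0.5831, 0.0102, 0.0558]
ee_rot: [-3.141, -0.0, 1.901]
wrist_force: [-0.1, 0.4, -1.0]
width: 0.0389
finger_force: 30.0
```

Request:
carry_out(
  increments=[
    [255, [0, 0, 0.6], 0],
    [255, [0, 0, 0.6], 0],
    [255, [0, 0, 0], 0],
  ],
)

```text
time: 32.25
tool_pos: [0.5832, 0.0102, 0.0547]
ee_rot: [3.142, -0.0, 1.901]
wrist_force: [-0.3, -0.5, -0.4]
width: 0.0389
finger_force: 30.0
```

Request:
carry_out(
  increments=[
    [255, [0, 0, 0.6], 0],
    [255, [0, 0, 0.5], 0],
    [255, [0, 0, 0], 0],
  ],
)

```text
time: 32.55
tool_pos: [0.5832, 0.0102, 0.0538]
ee_rot: [3.141, -0.0, 1.901]
wrist_force: [-0.2, 0.3, 0.7]
width: 0.0389
finger_force: 30.0
```

Request:
carry_out(
  increments=[
    [255, [0, 0, 0.6], 0],
    [255, [0, 0, 0], 0],
  ],
)

```text
time: 32.75
tool_pos: [0.5833, 0.0102, 0.0538]
ee_rot: [3.141, 0.0, 1.901]
wrist_force: [-1.2, 0.6, 3.5]
width: 0.0389
finger_force: 30.0
```

Contact at the seated height. I'll release, go up and take the final look.

Request:
carry_out(
  increments=[
    [60, [0, 0, 0], 0],
    [60, [0, 0, 0], 0],
    [60, [0, 0, 0], 0],
    [60, [0, 0, 0], 0],
    [60, [0, 0, -15], 0],
    [60, [0, 0, -35], 0],
    [60, [0, 0, -40], 0],
    [60, [0, 0, -40], 0],
  ],
)

```text
time: 33.55
tool_pos: [0.583, 0.0102, 0.1854]
ee_rot: [3.141, 0.0, 1.901]
wrist_force: [0.1, -0.6, 0.5]
width: 0.072
finger_force: 0.0
```

Request:
carry_out(
  increments=[
    [60, [0, 0, -20], 0],
    [60, [0, 0, 0], 0],
    [60, [0, 0, 0], 0],
  ],
)

```text
time: 33.85
tool_pos: [0.5832, 0.0102, 0.2033]
ee_rot: [3.141, 0.0, 1.901]
wrist_force: [-0.5, 0.4, 0.1]
width: 0.0719
finger_force: 0.0
```

```bash
python3 -c "
from h import *
c,im=snap('wrist','w13'); _,s=snap('scene','s13')
a=cv2.resize(im[80:330,180:460],None,fx=1.6,fy=1.6);b=cv2.resize(s[165:245,265:355],None,fx=4.4,fy=5,interpolation=cv2.INTER_CUBIC)
b=cv2.resize(b,(350,400));cv2.imwrite('pics/fin.png',np.hstack([a,b]))"
```

```text
(no output)
```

View pics/fin.png

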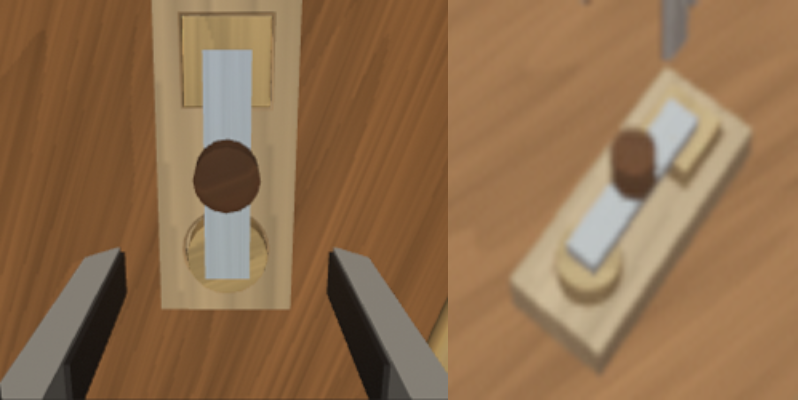

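Both blanks sit in their nests, at (227,60) and (227,255). The bar lies along the jig over both of them, and the knob is centred on it at (227,177). The gripper is clear.

```bash
python3 -c "
from bench import robot
print(robot.close_job())"
```

```text
the job is handed in; nothing more can be done
None
```

The job is handed in at about 34 s: both blanks are seated in their nests, the bar is over the post and across both blanks, and the knob is down on the bar; I don't have the verdict.

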